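# Push a seed carrier under the low reader bridge and start the reading

## Task

Push the seed carrier along the bench with the fingertips, nose first, under the low reader bridge until its wide tail bar rests flat against both legs of the bridge; keep it flat on the bench, never lifting or tipping it. Only then press the button on top of the bridge fully down and let it go, and leave the other things on the bench where they are.

Things in the scene. Friction and masses are not known exactly. Their poses are not given: they have to be found in the camera images.
- bridge: Low reader bridge, fixed: dark steel beam on two aluminium legs, 80 mm deep (x), 150 wide (y), top 54 mm high. Passage under it 100 mm wide, 24 high, open at both ends, floor is the bench; legs 25 mm wide. Origin: on the bench, centre of footprint. +x runs along the passage, the way the carrier travels, roughly to the robot's left (0.3 rad either way).
- entry (a point): Middle of the bridge's entry face, on the bench, 40 mm before the bridge's origin; axes as the bridge. The tail bar stops against the legs' faces here, 50 to 75 mm to either side.
- carrier: Loose white plastic seed carrier on the bench, 0.17 to 0.35 kg: plate 120 mm long (x, +-60), 84 wide (y), 12 thick; a glass dish 64 mm across fixed on it reaches 20 mm high (4 mm headroom). Origin: centre of underside, z up. Starts 150 to 180 mm before the bridge's origin, up to 35 mm off its middle line, turned up to 0.45 rad. Home: origin 8 mm past the bridge's, axes alike, 8 mm side play.
- nose (a point): Middle of the carrier's leading edge (+x end), 6 mm above the bench; the nose's two corners are bevelled 15 x 15 mm, so the straight sides run from 15 mm behind the nose back to the tail bar.
- tail (a point): Middle of the forward face of the carrier's tail bar, 13 mm above the bench, 48 mm behind the carrier's origin. The bar is upright, 130 mm wide (wider than the passage), 26 mm high, 12 mm thick, so its rear face for pushing is 60 mm behind the origin. Home, this face meets the entry face.
- start (a joint): Spring button on top of the bridge: 0 up, 0.006 m fully down; moves straight down, about 5 N holds it fully down, springs back when let go.
- start_top (a point): Middle of the button's upper face while it is up (it moves with the button), 76 mm above the bench; round white cap 26 mm across in a grey housing 42 mm across on the bridge's top, 50 mm to the bridge's -y side of the middle; press it straight down.
- jar: Bystander: lidded jar 56 mm across, 75 mm tall, standing beyond the bridge; origin under its middle.
- petri: Bystander: closed glass dish 73 mm across, 16 mm tall, beside the bridge on its -y side; origin under its middle.
- vial: Bystander: small capped vial 26 mm across, 50 mm tall, near the bridge's exit on its -y side; origin under its middle.
- forceps: Bystander: steel forceps 130 mm long, lying beside the bridge on its +y side; origin under the middle.
- loupe: Bystander: hand loupe, round 44 mm across and 16 mm tall with a flat handle reaching 70 mm from the middle, beyond the bridge; origin under the round part.
- beaker: Bystander: glass beaker 70 mm across, 85 mm tall, well to the robot's right; origin under its middle.
- mouse: Bystander: black computer mouse 100 x 60 x 30 mm, to the robot's right; origin under its middle.
Mind the look-alikes: they are no part of the job. What is shaped like the bridge but purple is not meant. What is shaped like the carrier but brown is not meant.

How it is judged:
By the outcome, as a careful person would: the job done as asked, in the order asked, and still so for the second after the job is handed in, with the robot touching nothing.
It also fails if it takes over 61 s, if anything falls off the work surface, if the arm or the gripper's body presses on something with over 40 N, if the wrist force passes 120 N, or if a joint passes its speed limit or range.

## Robot

A 7-joint arm with a two-finger parallel gripper is mounted at the origin on the work surface. World frame = base frame: x ahead of the robot, y to its left, z up, the work surface at z = 0. Lengths are in m, angles in rad, forces in N, time in s.
With the tool pointing down it reaches from about 0.35 to 0.775 m from the base axis. Payload 3.1 kg.
Tool frame: the origin (TCP) lies at the very end of the fingers, on their centre line; the grasp point (between the pads) lies 19 mm behind it; x points along the fingers, y is the direction in which the jaws open and shut, and the axes are right-handed (so a half turn about x gives the same grasp; the last joint's range is limited). The gripper opens to 85 mm and grips with 20 to 120 N. Pads are 22 mm wide; open, the fingers measure 114 mm over their backs; the gripper's body (76 mm by 85 mm) begins 54 mm behind the grasp point. The pads swing forward as they close: fully open they stand 13 mm farther back than shut.
Start: joints at [1.295, 0.311, 0.014, 1.512, -0.004, 1.319, -0.027], TCP at [0.127, -0.535, 0.231] pointing down, gripper open.
Joint ranges: [-2.7, 2.7], [-0.3, 1.91], [-1.27, 1.3], [0.12, 2.57], [-1.44, 4.58], [0.2, 2.03], [-3.05, 3.05]. Speed limits (rad/s): [2.79, 2.79, 3.14, 3.14, 3.14, 3.14, 3.14].

## Interface

Orientations are given as a 3x3 rotation matrix whose columns are the frame's x, y, z axes.
In Python, from station import r, imaging gives the robot as it stands.
- The arm moves only by the shell command python3 -m crank 'ROWS'. ROWS is JSON, a list of rows, each a list of 7 numbers: the opening, from 0 (shut) to 1 (fully open), then the shift along the world's x, y, z in m, then the turn, a rotation vector about the world's x, y, z in rad. In form: [[jaw, tx, ty, tz, rx, ry, rz], ...]. A call has 1 to 20 rows; each row is the pose to reach, as a shift and turn from the pose measured when the call began; what a row does not reach only later rows make up. A row lasts 1/8 s, in which the tool goes at most 62.5 mm and 10.7 degrees, less where a joint would pass 70% of its speed; a pose out of reach is approached as far as the arm can. A call with a gripper value outside its range is refused whole. The fingers move at their own pace and stop on an object; the grip force is fixed at half the most. Time passes only in rows, so rows that repeat a pose let the fingers close. It gives the time, the measured TCP pose, the force and the opening at its end, in the units of the state.
- r.observe(): the state, without advancing time (a new reading comes with each control period).
- imaging.camera(name): name is "side" or "top" or "wrist"; returns (picture, depth): 384x512x3 uint8, red, green, blue; 384x512 float32, m along the optical axis (not along the pixel's ray), 0 where there is no reading.
- imaging.camera_params(name): a dict with "fovy" (degrees; the focal length in pixels is half the picture's height over the tangent of half this angle, whatever the lens; pixels are square), "cx", "cy" (the principal point, pixels), "R" (3x3) and "t" (3): a world point X has camera coordinates R X + t. Camera axes: x right, y down, z forward; pixel columns grow to the right and rows downward; lengths in m; the calibration is good to about 2 mm. A picture is of the moment at which its call begins: read the wrist's pose just before it. camera_params takes no time and is no camera call; for the wrist camera it gives the pose at the moment of the call.
- r.job_done(): hands the job in, once; it reports no verdict.
The state is a dict: "t": time; "joint_positions": joint angles; "dq": joint speeds; "joint_torque": joint torques, N m; "eef_pos": TCP position; "eef_rot": TCP orientation; "force": force on the tool from outside, world axes, zero at the start; "ft_torque": the same for the moment, N m; "opening": opening from 0.0 (shut) to 1.0 (fully open).
Only numpy, scipy, OpenCV 4.12 (cv2) and the standard library are available. Lean on these libraries where they do the work, as an engineer would, in place of code of your own. Each camera call takes 0.05 s, during which the arm holds its last target.

## Working session

There is one attempt and no reset: what is moved stays moved. The work goes in short steps, Python scripts to look and compute and a shell command to move; the robot and the scene stay as the last step left them, time stands still between calls to the robot, and variables do not carry over. Pictures are saved under pics/ and viewed, and the job is handed in when it is done.

```bash
ls; mkdir -p pics; python3 - <<'E'
from station import r, imaging
import cv2,json,numpy as np
print(r.observe())
for n in ["side","top"]:
    p,d=imaging.camera(n); cv2.imwrite(f"pics/{n}0.png",p[:,:,::-1]); np.savez(f"{n}0.npz",p=p,d=d)
    print(n,imaging.camera_params(n))
E
```

```text
pics
{'t': 0.0, 'joint_positions': array([ 1.29531854,  0.31175684,  0.01395085,  1.51308287, -0.00439906,
        1.31917008, -0.0272118 ]), 'dq': array([-0.00106969, -0.00075263, -0.00066533,  0.00121636, -0.00066841,
       -0.00011257, -0.00011098]), 'joint_torque': array([ 3.25704386e-04, -3.79917741e+01,  1.46038556e-01, -2.30599219e+01,
        1.20660858e-02,  1.35271100e-02, -1.07812110e-05]), 'eef_pos': array([ 0.12727225, -0.53431877,  0.23019343]), 'eef_rot': array([[-6.36423136e-04,  2.31754877e-01, -9.72774009e-01],
       [ 2.30001302e-03, -9.72771293e-01, -2.31755735e-01],
       [-9.99997152e-01, -2.38488760e-03,  8.60549211e-05]]), 'force': array([-0.04677199, -0.48518881,  0.15053892]), 'ft_torque': array([ 0.02750237, -0.03944947, -0.00992816]), 'opening': 0.9973941977047152}
side {'fovy': 45.66228959784559, 'cx': 258.04427639686037, 'cy': 192.86557104288133, 'R': array([[-0.9098323 , -0.41432906, -0.02316517],
       [-0.17951146,  0.44329351, -0.8782178 ],
       [ 0.37414012, -0.7948725 , -0.47769957]]), 't': array([0.49108254, 0.19604308, 0.9517941 ])}
top {'fovy': 55.207603022762704, 'cx': 256.2299625191264, 'cy': 197.54086849139267, 'R': array([[ 0.01978403, -0.99936498, -0.02963499],
       [-0.98912945, -0.01524438, -0.14625508],
       [ 0.14571043,  0.03220635, -0.98880292]]), 't': array([-0.07028654,  0.55984199,  0.94701078])}
```

View pics/top0.png

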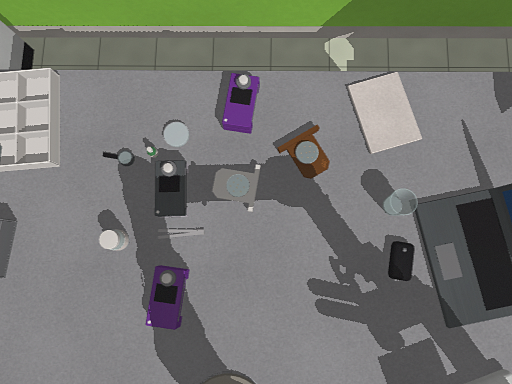

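View pics/side0.png

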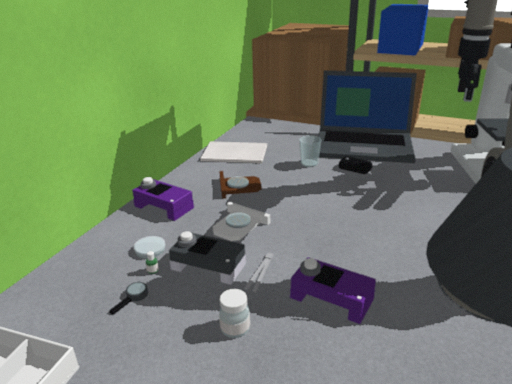

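Candidates in the top view. Bridges: dark (170,188), purple (240,103), purple (167,297). Carriers: white/grey (237,185), brown (303,150). I choose the dark bridge and the white carrier, and check both in a close crop.

```bash
cat > h.py <<'E'
import numpy as np, cv2
from station import r, imaging
def cam(n,name=None):
    c=imaging.camera_params(n); p,d=imaging.camera(n)
    if name: cv2.imwrite(f"pics/{name}.png",p[:,:,::-1])
    return c,p,d
def K(c,H=384):
    f=H/2/np.tan(np.radians(c["fovy"])/2); return f,c["cx"],c["cy"]
def ray(c,uv,z):
    f,cx,cy=K(c); uv=np.atleast_2d(uv).astype(float)
    d=np.c_[(uv[:,0]-cx)/f,(uv[:,1]-cy)/f,np.ones(len(uv))]@c["R"]
    o=-c["R"].T@c["t"]
    s=(z-o[2])/d[:,2]
    return o+d*s[:,None]
def proj(c,X):
    f,cx,cy=K(c); q=np.atleast_2d(X)@c["R"].T+c["t"]
    return np.c_[cx+f*q[:,0]/q[:,2],cy+f*q[:,1]/q[:,2]]
def cloud(c,d):
    f,cx,cy=K(c); v,u=np.mgrid[:d.shape[0],:d.shape[1]]
    P=np.stack([(u-cx)/f*d,(v-cy)/f*d,d],-1)
    return (P-c["t"])@c["R"]
E
python3 - <<'E'
import cv2,numpy as np
from h import *
p=np.load("top0.npz")["p"]; d=np.load("top0.npz")["d"]
a=p[120:250,130:290]; cv2.imwrite("pics/crop0.png",cv2.resize(a,None,fx=5,fy=4.6,interpolation=cv2.INTER_CUBIC)[:,:,::-1] if 0 else cv2.resize(a,None,fx=4.6,fy=4.6,interpolation=cv2.INTER_CUBIC)[:,:,::-1])
c=imaging.camera_params("top"); P=cloud(c,d); z=P[...,2]
h=np.clip(z[120:250,130:290]*1000/90,0,1)*255
cv2.imwrite("pics/h0.png",cv2.resize(cv2.applyColorMap(h.astype(np.uint8),cv2.COLORMAP_JET),None,fx=4.6,fy=4.6,interpolation=cv2.INTER_NEAREST))
E
```

```text
(no output)
```

View pics/crop0.png

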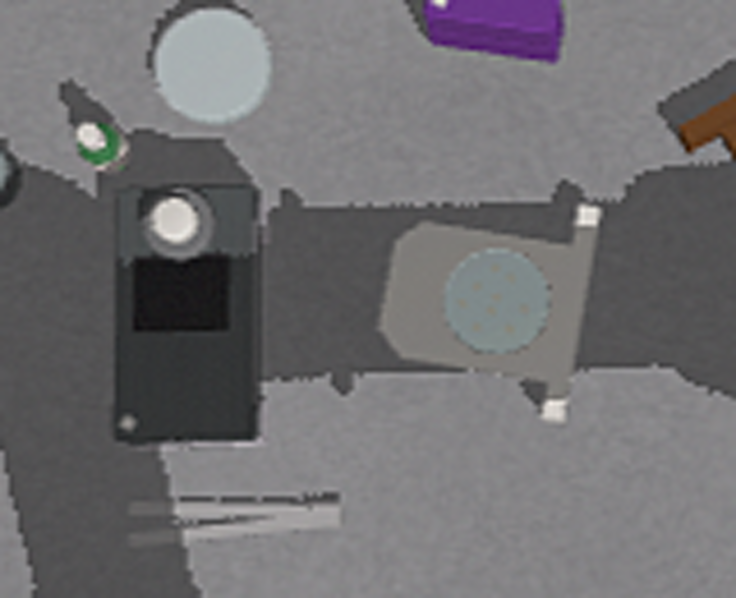

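View pics/h0.png

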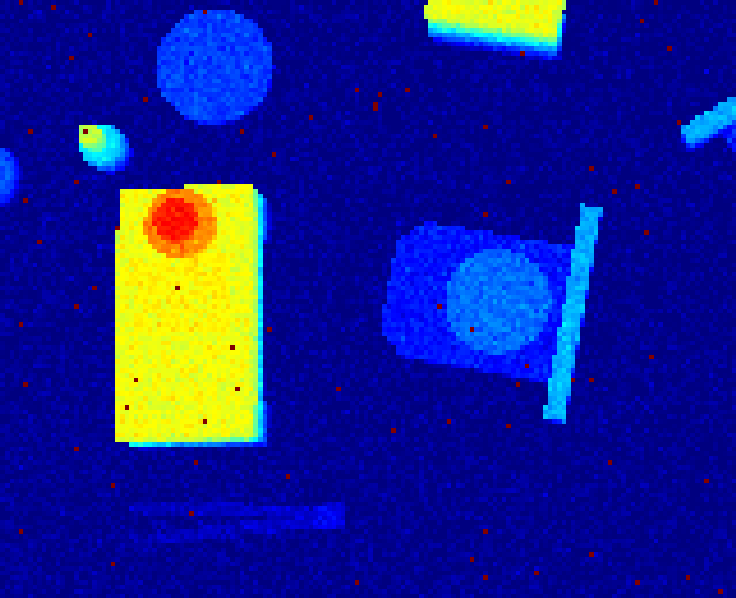

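The crop shows the dark-steel bridge with the white button at its upper end (crop 178,220), and the white carrier with its dish and tail bar (crop 575,310), nose to the left. The choice is confirmed, so I measure both.

```bash
cat >> h.py <<'E'
def measure(c,p,d,verbose=True,bc=(0.5,0.0)):
    P=cloud(c,d); z=P[...,2]; v,u=np.mgrid[:384,:512]
    out={}
    def comp(m,near,k=3):
        m=cv2.morphologyEx(m.astype(np.uint8),cv2.MORPH_OPEN,np.ones((k,k)))
        n,l,s,ce=cv2.connectedComponentsWithStats(m)
        i=1+np.argmin(np.hypot(*(ce[1:]-near).T)+1e3*(s[1:,4]<40)); return l==i
    return P,z,comp
E
python3 - <<'E'
from h import *
D=np.load("top0.npz");p,d=D["p"],D["d"]; c=imaging.camera_params("top")
P,z,comp=measure(c,p,d)
def rect(m,h,name):
    # contour pixels -> rays on plane h
    cs,_=cv2.findContours(m.astype(np.uint8),cv2.RETR_EXTERNAL,cv2.CHAIN_APPROX_NONE)
    k=max(cs,key=cv2.contourArea)[:,0,:]
    X=ray(c,k,h)[:,:2]
    (x,y),(w,hh),a=cv2.minAreaRect((X*1000).astype(np.float32))
    b=cv2.boxPoints(((x,y),(w,hh),a))
    e=[b[1]-b[0],b[2]-b[1]]; e.sort(key=np.linalg.norm)
    print(name,"c",x,y,"size",np.linalg.norm(e[0]),np.linalg.norm(e[1]),"long axis ang",np.degrees(np.arctan2(e[1][1],e[1][0])), "z",np.median(z[m])*1000, "cloud mean",P[m].mean(0)*1000)
    q=P[m][:,:2]; C=np.cov((q-q.mean(0)).T); w_,V=np.linalg.eigh(C); print("   pca long",np.degrees(np.arctan2(V[1,1],V[0,1])),"len",np.sqrt(12*w_)*1000)
rect(comp((z>.046)&(z<.062),(170,188)),.054,"bridge")
rect(comp((z>.022)&(z<.032),(255,188),2),.026,"bar")
rect(comp((z>.007)&(z<.024),(232,185)),.012,"plate")
rect(comp((z>.07)&(z<.085),(168,168)),.076,"button")
rect(comp((z>.016)&(z<.0225),(238,185)),.02,"dish")
rect(comp((z>.008)&(z<.024),(176,134)),.016,"petri")
rect(comp((z>.035)&(z<.07),(152,150)),.05,"vial")
for nm,nr in [("purpNear",(167,297)),("purpFar",(240,103))]:
    rect(comp((z>.046)&(z<.062),nr),.054,nm)
E
```

```text
bridge c 583.0364379882812 171.1841278076172 size 81.53663 149.6688 long axis ang 2.7699227 z 55.401354736453335 cloud mean [574.99249532 169.58494931  55.31229439]
   pca long 179.8988003020078 len [ 85.9614635  139.38908838]
bar c 588.6461791992188 -55.76864242553711 size 12.384747 128.63153 long axis ang -8.930948 z 26.0696629657072 cloud mean [588.14773528 -55.70886859  25.76725159]
   pca long 172.74566930351475 len [ 18.19538578 138.27667705]
plate c 600.6869506835938 6.926094055175781 size 84.718185 106.764046 long axis ang 81.064674 z 14.307510893358257 cloud mean [599.89393206   5.56596092  15.65300053]
   pca long 79.7269876768751 len [ 83.51248332 105.68859731]
button c 632.28857421875 174.38682556152344 size 23.946177 24.663698 long axis ang 3.0702221 z 76.90096819981885 cloud mean [632.21542444 173.84468491  76.47676158]
   pca long -147.9078392754095 len [22.46690357 23.26371732]
dish c 601.1695556640625 -23.119712829589844 size 24.606441 40.68338 long axis ang -35.178406 z 20.48689990579375 cloud mean [602.15218715 -21.6808198   20.4440473 ]
   pca long 147.09263391415
[... 247 characters left out ...]
4.15876379]
vial c 583.5023803710938 172.26824951171875 size 81.8756 151.5298 long axis ang 2.7699175 z 55.570963156888126 cloud mean [578.60315203 169.32105874  55.8450754 ]
   pca long -178.90130303029392 len [ 84.18576585 145.95703967]
purpNear c 297.4168395996094 165.88726806640625 size 82.83826 150.21745 long axis ang -6.5178766 z 55.76450929738641 cloud mean [290.50386552 165.93380117  55.66816298]
   pca long 172.28128227458052 len [ 85.67681141 143.66174795]
purpFar c 830.9218139648438 -12.789073944091797 size 81.85378 151.59105 long axis ang -8.501692 z 54.73985382791477 cloud mean [822.37515793 -11.97693433  54.67648427]
   pca long 170.5657487366587 len [ 85.02223101 139.76312491]
```

```bash
cat >> h.py <<'E'
def fitedges(c,m,h,near_u=True):
    """left/right boundary column per row of mask -> lines on plane h; returns (pt,angle deg) each"""
    rows=np.where(m.any(1))[0]; rows=rows[2:-2]
    o=[]
    for side in (0,1):
        uv=[((np.where(m[r_])[0][0]-.5) if side==0 else (np.where(m[r_])[0][-1]+.5),r_) for r_ in rows]
        X=ray(c,uv,h)[:,:2]
        vx,vy,x0,y0=cv2.fitLine((X*1000).astype(np.float32),cv2.DIST_HUBER,0,.01,.01).ravel()
        o.append(((x0,y0),np.degrees(np.arctan(vy/vx))))
    return o
E
python3 - <<'E'
from h import *
D=np.load("top0.npz");p,d=D["p"],D["d"]; c=imaging.camera_params("top")
P,z,comp=measure(c,p,d)
print("bridge L,R",fitedges(c,comp((z>.046)&(z<.09),(170,188)),.054))
print("bar L,R",fitedges(c,comp((z>.022)&(z<.032),(255,188),2),.026))
cs=cv2.findContours(comp((z>.008)&(z<.024),(176,134)).astype(np.uint8),0,1)[0]
# proposed rotation
from scipy.spatial.transform import Rotation as Ro
R0=r.observe()["eef_rot"]; p0=r.observe()["eef_pos"]
for hd,t in [(81,20),(93,20),(81,0)]:
    h=np.array([np.cos(np.radians(hd)),np.sin(np.radians(hd)),0]); T=np.radians(t)
    x=-np.cos(T)*np.array([0,0,1])+np.sin(T)*h; y=np.array([h[1],-h[0],0]); R=np.c_[x,y,np.cross(x,y)]
    print(hd,t,Ro.from_matrix(R@R0.T).as_rotvec().round(3),np.linalg.det(R))
print(p0)
E
```

```text
bridge L,R [((np.float32(567.4744), np.float32(211.83984)), np.float32(3.4754138)), ((np.float32(571.5076), np.float32(128.7321)), np.float32(2.255805))]
bar L,R [((np.float32(587.98596), np.float32(-49.463375)), np.float32(-8.883378)), ((np.float32(587.8695), np.float32(-61.77839)), np.float32(-8.719091))]
81 20 [ 0.27  -0.253  1.167] 1.0000000000000002
93 20 [ 0.302 -0.229  1.374] 0.9999999999999999
81 0 [-1.00e-03 -2.00e-03  1.18e+00] 1.0000000000000002
[ 0.12729379 -0.53441338  0.23032638]
```

```bash
python3 -m crank '[[0.7,0.06,0.06,0,0.03,-0.03,0.15],[0.7,0.455,0.43,0,0.27,-0.253,1.167],[0.7,0.455,0.43,0,0.27,-0.253,1.167],[0.7,0.455,0.43,0,0.27,-0.253,1.167],[0.7,0.455,0.43,0,0.27,-0.253,1.167],[0.7,0.455,0.43,0,0.27,-0.253,1.167],[0.7,0.455,0.43,0,0.27,-0.253,1.167],[0.7,0.455,0.43,0,0.27,-0.253,1.167],[0.7,0.455,0.43,-0.1,0.27,-0.253,1.167],[0.7,0.455,0.43,-0.1,0.27,-0.253,1.167],[0.7,0.455,0.43,-0.16,0.27,-0.253,1.167],[0.7,0.455,0.43,-0.16,0.27,-0.253,1.167],[0.7,0.455,0.43,-0.16,0.27,-0.253,1.167],[0.7,0.455,0.43,-0.16,0.27,-0.253,1.167]]'
python3 - <<'E'
from h import *
print(r.observe()["eef_rot"].round(3), r.observe()["joint_positions"].round(2))
for n in ("top","side","wrist"): cam(n,n+"1")
a=[cv2.imread(f"pics/{n}1.png") for n in ("top","side","wrist")]
cv2.imwrite("pics/m1.png",np.hstack([cv2.resize(a[1][120:300,180:340],(400,450),interpolation=2),cv2.resize(a[0][120:280,160:302],(400,450),interpolation=2)]))
E
```

```text
t: 1.85
eef_pos: [0.5829, -0.1053, 0.0714]
eef_rot: [[0.055, 0.988, -0.147], [0.337, -0.157, -0.928], [-0.94, 0.002, -0.341]]
force: [1.0, 0.2, 0.2]
opening: 0.701
[[ 0.055  0.988 -0.147]
 [ 0.337 -0.157 -0.928]
 [-0.94   0.002 -0.341]] [ 0.65  0.62 -0.43  1.57 -0.11  1.05  0.19]
```

View pics/m1.png

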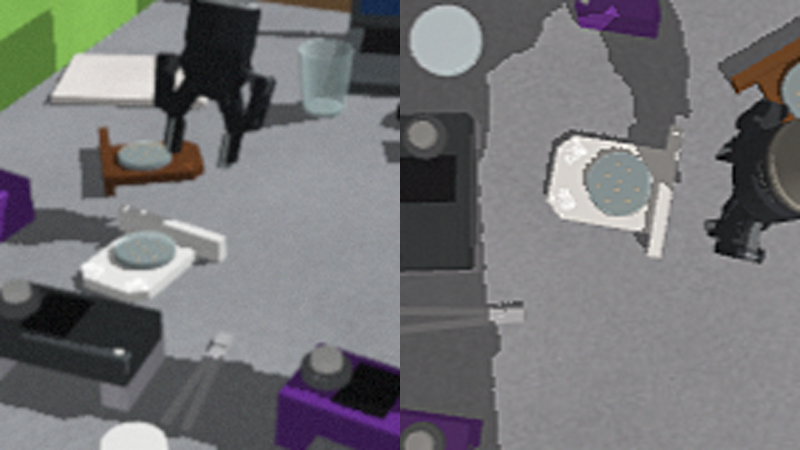

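View pics/wrist1.png

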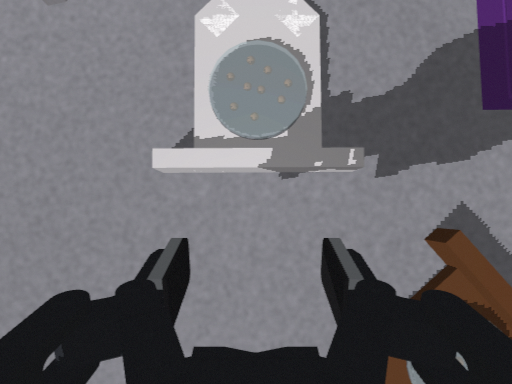

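```bash
python3 - <<'E'
from h import *
D=np.load("top0.npz");p,d=D["p"],D["d"]; c=imaging.camera_params("top")
P,z,comp=measure(c,p,d)
hsv=cv2.cvtColor(p,cv2.COLOR_RGB2HSV)
m=(hsv[...,1]>100)&(hsv[...,0]<20)&(z>.005)&(z<.04); m=cv2.morphologyEx(m.astype(np.uint8),2,np.ones((2,2)))
k=max(cv2.findContours(m,0,1)[0],key=cv2.contourArea); u=cv2.convexHull(k)[:,0]
print("brown hull",[ (P[b,a]*1000).round().tolist() for a,b in u])
cw,pw,dw=cam("wrist","wrist2"); Pw=cloud(cw,dw)
o=r.observe(); 
Q=(Pw-o["eef_pos"])@o["eef_rot"]*1000
for (u,v) in [(186,242),(180,250),(165,260),(326,242),(332,250),(348,260),(185,270),(155,270),(360,270)]: print((u,v),"tool",Q[v,u].round(1),"world",(Pw[v,u]*1000).round(1))
# fingertips: max tool-x among near-tool points
for s in (-1,1):
    m=(dw>0)&(s*Q[...,1]>15)&(s*Q[...,1]<70)&(Q[...,0]>-40)&(Q[...,0]<12)&(abs(Q[...,2])<25)
    q=Q[m]; print(s,m.sum(),q.min(0).round(1),q.max(0).round(1), np.percentile(Pw[m][:,2]*1000,[0,2]).round(1))
E
```

```text
brown hull [[767.0, -228.0, 28.0], [763.0, -232.0, 23.0], [672.0, -261.0, 8.0], [662.0, -262.0, 3.0], [652.0, -260.0, -2.0], [649.0, -257.0, -3.0], [640.0, -243.0, -1.0], [627.0, -223.0, 1.0], [625.0, -217.0, 1.0], [624.0, -206.0, 1.0], [627.0, -195.0, 0.0], [696.0, -124.0, -1.0], [698.0, -121.0, 14.0], [703.0, -120.0, 26.0], [709.0, -129.0, 25.0], [718.0, -143.0, 26.0], [763.0, -215.0, 23.0], [769.0, -226.0, 22.0]]
(186, 242) tool [-10.8 -29.4  -9.8] world [554.9 -95.3  85.3]
(180, 250) tool [-20.5 -29.8 -10.9] world [554.  -97.6  94.8]
(165, 260) tool [-30.5 -33.2 -11.7] world [550.3 -99.6 104.4]
(326, 242) tool [-11.7  30.3 -10.3] world [ 613.9 -104.6   86.5]
(332, 250) tool [-22.   30.5 -11.7] world [ 613.7 -106.8   96.6]
(348, 260) tool [-29.8  34.8 -11.4] world [ 617.4 -110.3  103.9]
(185, 270) tool [-15.7 -29.5   0.8] world [ 553.  -106.8   86.3]
(155, 270) tool [-36.2 -35.4 -10.8] world [ 547.7 -102.   109.5]
(360, 270) tool [-29.5  39.7  -7.1] world [ 621.7 -115.   102.2]
-1 2033 [-40.  -43.4 -12.1] [ -4.1 -29.1  11.1] [73.6 78.5]
1 2039 [-40.   29.8 -12.3] [-4.6 44.1 11.3] [74.2 78.2]
```

```bash
python3 -m crank '[[0.7,0,0,-0.04,0,0,0],[0.7,0,0,-0.068,0,0,0],[0.7,0,0,-0.068,0,0,0],[0.7,0,0,-0.068,0,0,0],[0.7,0.001,0.01,-0.068,0,0,0],[0.7,0.002,0.02,-0.068,0,0,0],[0.7,0.002,0.025,-0.068,0,0,0],[0.7,0.002,0.025,-0.068,0,0,0]]'
python3 - <<'E'
from h import *
c,p,d=cam("wrist","wrist3")
c,p,d=cam("side"); cv2.imwrite("pics/side3.png",cv2.resize(p[130:270,160:330],(800,600))[:,:,::-1])
E
```

```text
t: 3.05
eef_pos: [0.5851, -0.0793, 0.0042]
eef_rot: [[0.056, 0.988, -0.145], [0.337, -0.156, -0.929], [-0.94, 0.003, -0.341]]
force: [0.5, -0.1, -0.7]
opening: 0.698
```

View pics/wrist3.png

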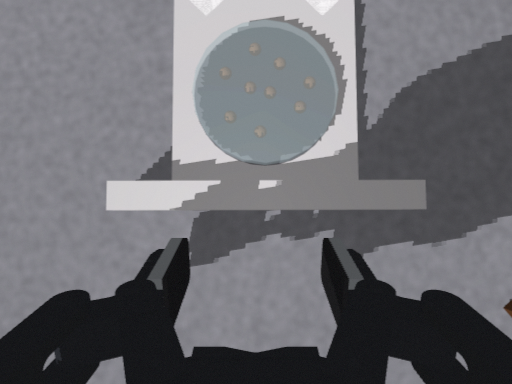

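View pics/side3.png

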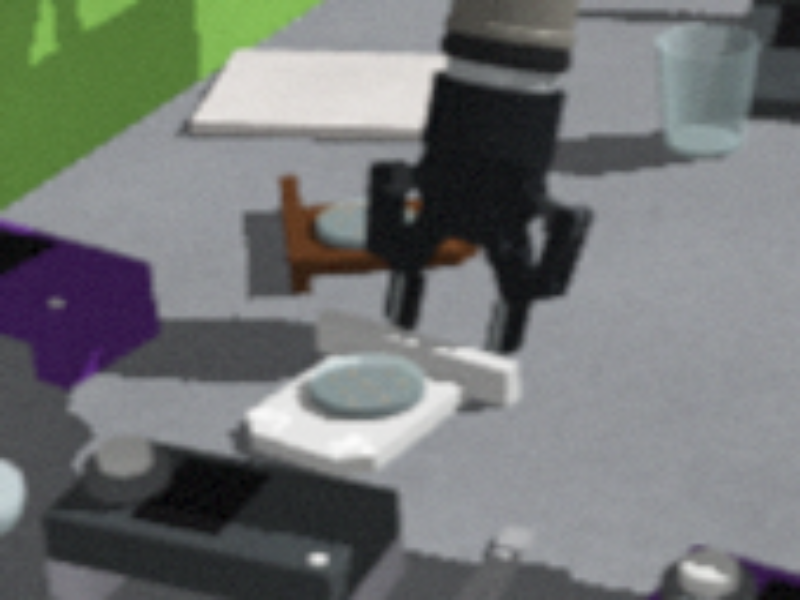

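```bash
python3 -m crank '[[0.7,0.004,0.003,-0.001,0,0,0],[0.7,0.004,0.006,-0.001,0,0,0],[0.7,0.004,0.010,-0.001,0,0,0],[0.7,0.004,0.014,-0.001,0,0,0.01],[0.7,0.005,0.019,-0.001,0,0,0.03],[0.7,0.005,0.024,-0.001,0,0,0.05],[0.7,0.005,0.029,-0.001,0,0,0.07],[0.7,0.006,0.034,-0.001,0,0,0.09],[0.7,0.006,0.039,-0.001,0,0,0.11],[0.7,0.006,0.044,-0.001,0,0,0.13],[0.7,0.007,0.049,-0.001,0,0,0.15],[0.7,0.007,0.054,-0.001,0,0,0.17],[0.7,0.007,0.059,-0.001,0,0,0.19],[0.7,0.007,0.064,-0.001,0,0,0.207],[0.7,0.007,0.064,-0.001,0,0,0.207]]'
cat > look.py <<'E'
import sys; from h import *
k=sys.argv[1]
cw,pw,dw=cam("wrist",f"wrist{k}")
c,p,d=cam("top"); np.savez(f"top{k}.npz",p=p,d=d)
cv2.imwrite(f"pics/top{k}.png",cv2.resize(p[120:240,140:300],(800,600),interpolation=2)[:,:,::-1])
E
python3 look.py 4
```

```text
t: 5.03
eef_pos: [0.5919, -0.0153, 0.003]
eef_rot: [[-0.015, 0.999, 0.048], [0.341, 0.05, -0.939], [-0.94, 0.003, -0.342]]
force: [-1.3, -0.6, -0.5]
opening: 0.702
```

View pics/top4.png

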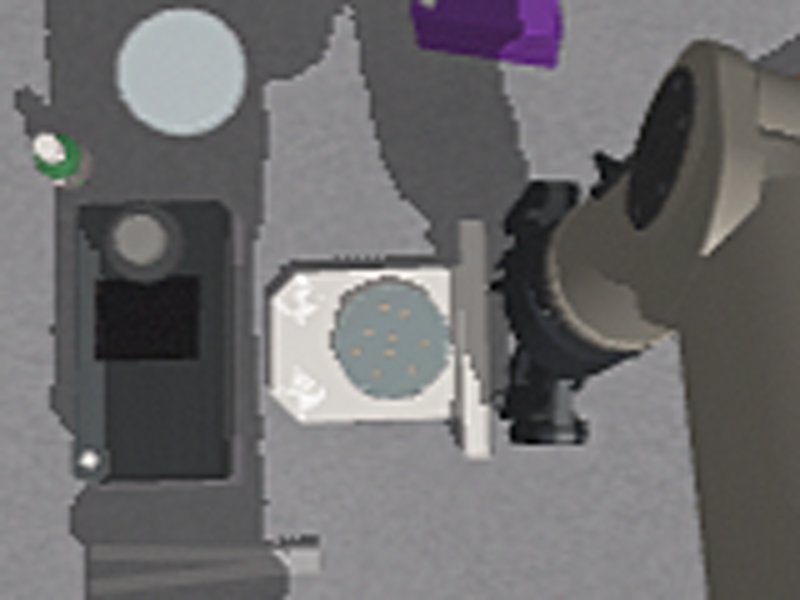

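View pics/wrist4.png

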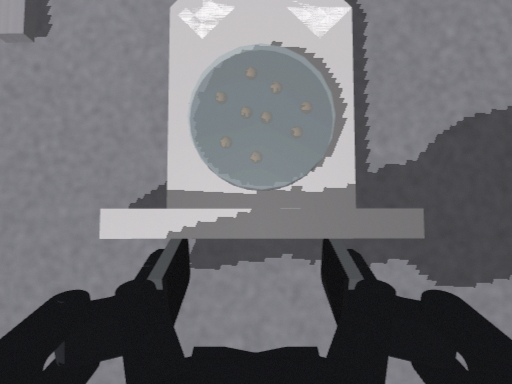

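The carrier has turned and now lines up with the bridge; both fingers touch the bar (wrist row 238) and the nose sits just before the entry. I measure the remaining offsets.

```bash
cat > meas.py <<'E'
import sys; from h import *
D=np.load(f"top{sys.argv[1]}.npz");p,d=D["p"],D["d"]; c=imaging.camera_params("top")
P,z,comp=measure(c,p,d); v,u=np.mgrid[:384,:512]
xw,yw=P[...,0],P[...,1]
def rect(m,h,name):
    k=max(cv2.findContours(m.astype(np.uint8),0,cv2.CHAIN_APPROX_NONE)[0],key=cv2.contourArea)[:,0,:]
    X=(ray(c,k,h)[:,:2]*1000).astype(np.float32)
    (x,y),s,a=cv2.minAreaRect(X); print(name,(round(x,1),round(y,1)),np.round(s,1),round(a,1))
    return np.array([x,y])
b0=np.array([583.,171.]); xb=np.array([-.0506,.9987]); yb=np.array([-.9987,-.0506])
mb=comp((z>.046)&(z<.062)&(u<200)&(u>150),(170,188)); rect(mb,.054,"bridge")
lim=(u>180)&(u<250)
m=comp((z>.022)&(z<.032)&lim,(234,188),2); cb=rect(m,.026,"bar"); print(" bar edges",fitedges(c,m,.026))
w=(z>.006)&(z<.024)&(u<232)&lim; m=comp(w,(212,187)); cp=rect(m,.012,"plate")
print("bar along/lat",(cb-b0)@xb,(cb-b0)@yb,"plate",(cp-b0)@xb,(cp-b0)@yb)
E
python3 meas.py 4
```

```text
bridge (583.0, 171.2) [149.8  81.5] 2.8
bar (589.3, -2.6) [128.6  12. ] 3.3
 bar edges [((np.float32(573.9381), np.float32(2.509861)), np.float32(1.6542041)), ((np.float32(589.45605), np.float32(-8.892902)), np.float32(3.2490358))]
plate (589.8, 61.8) [ 84.8 101.1] 1.7
bar along/lat -173.71498845958712 2.535577585220336 plate -109.43092699127197 -1.2456512237548836
```

```bash
python3 -m crank '[[0.7,0,0.005,0,0,0,0],[0.7,-0.001,0.010,0,0,0,0],[0.7,-0.001,0.015,0,0,0,0],[0.7,-0.001,0.020,0,0,0,0],[0.7,-0.001,0.025,0,0,0,0],[0.7,-0.002,0.030,0,0,0,0],[0.7,-0.002,0.035,0,0,0,0],[0.7,-0.002,0.040,0,0,0,0],[0.7,-0.002,0.045,0,0,0,0],[0.7,-0.003,0.050,0,0,0,0],[0.7,-0.003,0.055,0,0,0,0],[0.7,-0.003,0.060,0,0,0,0],[0.7,-0.003,0.060,0,0,0,0]]'
python3 look.py 5; sed -i 's/lim=.*/lim=(u>180)\&(u<235)/' meas.py; python3 meas.py 5
```

```text
t: 6.75
eef_pos: [0.5888, 0.0453, 0.0033]
eef_rot: [[-0.015, 0.999, 0.048], [0.342, 0.051, -0.938], [-0.94, 0.003, -0.342]]
force: [-0.7, 0.5, 0.3]
opening: 0.698
bridge (583.0, 171.2) [149.7  81.5] 2.8
bar (585.6, 59.4) [128.4  11.1] 2.1
 bar edges [((np.float32(575.32733), np.float32(63.05061)), np.float32(2.1593323)), ((np.float32(595.20715), np.float32(52.75068)), np.float32(2.0673673))]
plate (586.8, 102.2) [84.9 64.8] 2.2
bar along/lat -111.63420101127625 3.0953164222717287 plate -68.87861534423828 -0.36058490600585946
```

View pics/top5.png

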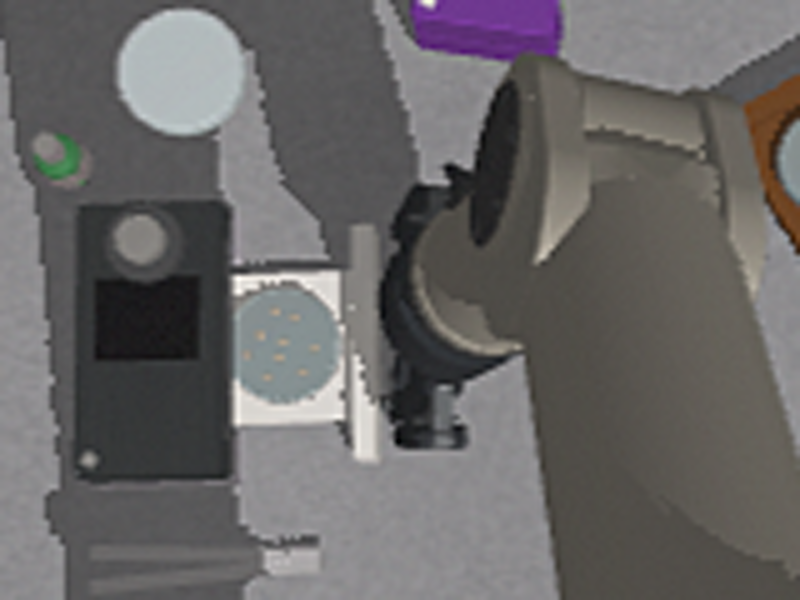

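View pics/wrist5.png

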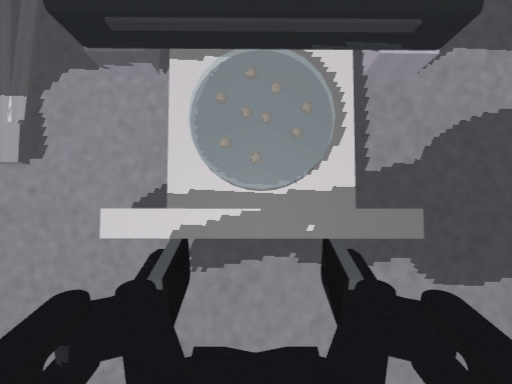

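```bash
python3 -c "
from h import *
c=imaging.camera_params('wrist'); print('cam pos',(-c['R'].T@c['t']).round(3))"
python3 -m crank '[[0.7,0,0.005,0,0,0,0],[0.7,-0.001,0.010,0,0,0,0],[0.7,-0.001,0.015,0,0,0,0],[0.7,-0.001,0.020,0,0,0,0],[0.7,-0.001,0.025,0,0,0,0],[0.7,-0.002,0.030,0,0,0,0],[0.7,-0.002,0.035,0,0,0,0],[0.7,-0.002,0.040,0,0,0,0],[0.7,-0.002,0.045,0,0,0,0],[0.7,-0.003,0.050,0,0,0,0],[0.7,-0.003,0.055,0,0,0,0],[0.7,-0.003,0.058,0,0,0,0],[0.7,-0.003,0.058,0,0,0,0]]'
python3 look.py 6
```

```text
cam pos [0.587 0.063 0.162]
t: 8.48
eef_pos: [0.5858, 0.1037, 0.0034]
eef_rot: [[-0.015, 0.999, 0.048], [0.343, 0.051, -0.938], [-0.939, 0.003, -0.343]]
force: [-0.3, -0.3, -0.2]
opening: 0.701
```

View pics/wrist6.png

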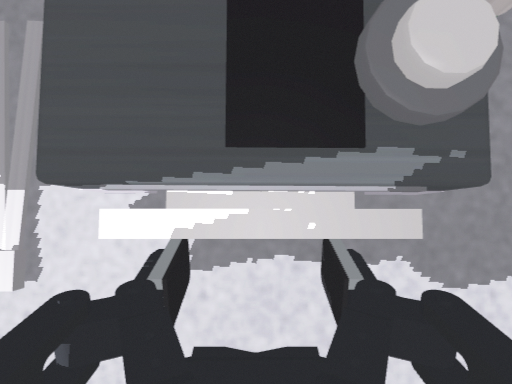

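Fine; roughly 7–8 mm remain. I continue in small steps until the force rises.

```bash
python3 -m crank '[[0.7,0,0.002,0,0,0,0],[0.7,0,0.004,0,0,0,0],[0.7,0,0.006,0,0,0,0],[0.7,0,0.007,0,0,0,0],[0.7,0,0.008,0,0,0,0],[0.7,0,0.008,0,0,0,0]]'
```

```text
t: 9.32
eef_pos: [0.5859, 0.1112, 0.0034]
eef_rot: [[-0.015, 0.999, 0.048], [0.342, 0.05, -0.938], [-0.939, 0.003, -0.343]]
force: [-0.3, -1.7, -0.7]
opening: 0.7
```

```bash
python3 -m crank '[[0.7,0,0.001,0,0,0,0],[0.7,0,0.001,0,0,0,0],[0.7,0,0.002,0,0,0,0],[0.7,0,0.002,0,0,0,0]]'; python3 -m crank '[[0.7,0,0.001,0,0,0,0],[0.7,0,0.001,0,0,0,0],[0.7,0,0.002,0,0,0,0],[0.7,0,0.002,0,0,0,0]]'; python3 look.py 7
```

```text
t: 9.82
eef_pos: [0.586, 0.1116, 0.0033]
eef_rot: [[-0.014, 0.999, 0.047], [0.341, 0.049, -0.939], [-0.94, 0.002, -0.341]]
force: [-2.1, -5.8, 2.6]
opening: 0.702
t: 10.32
eef_pos: [0.586, 0.1116, 0.0033]
eef_rot: [[-0.014, 0.999, 0.046], [0.338, 0.048, -0.94], [-0.941, 0.002, -0.339]]
force: [-1.5, -6.2, 3.8]
opening: 0.7
```

View pics/wrist7.png

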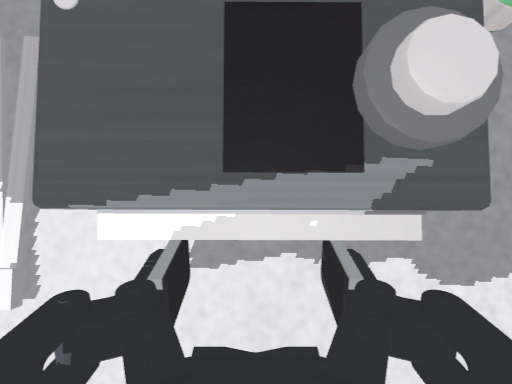

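View pics/top7.png

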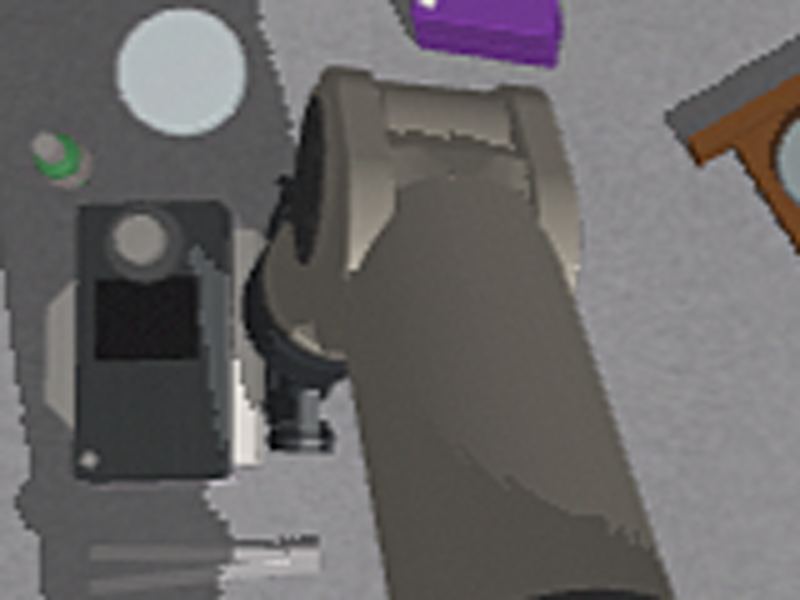

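```bash
python3 -m crank '[[0.7,0,0.003,0,0,0,0],[0.7,0,0.003,0,0,0,0.03],[0.7,0,0.003,0,0,0,0.03],[0.7,0,0.003,0,0,0,0],[0.7,0,0.003,0,0,0,-0.03],[0.7,0,0.003,0,0,0,-0.03],[0.7,0,0.003,0,0,0,0],[0.7,0,0.003,0,0,0,0]]'; python3 -m crank '[[0.7,0,-0.003,0,0,0,0],[0.7,0,-0.01,0,0,0,0],[0.7,0,-0.02,0,0,0,0],[0.7,0,-0.03,0,0,0,0],[0.7,0,-0.04,0,0,0,0],[0.7,0,-0.04,0.03,0,0,0],[0.7,0,-0.04,0.03,0,0,0]]';  python3 look.py 8
```

```text
t: 11.42
eef_pos: [0.5866, 0.1117, 0.0029]
eef_rot: [[-0.013, 0.999, 0.045], [0.335, 0.047, -0.941], [-0.942, 0.002, -0.336]]
force: [-1.6, -7.1, 1.5]
opening: 0.697
t: 12.3
eef_pos: [0.5889, 0.0714, 0.0351]
eef_rot: [[-0.008, 0.999, 0.045], [0.335, 0.045, -0.941], [-0.942, 0.008, -0.335]]
force: [0.8, -0.2, 1.2]
opening: 0.699
```

View pics/wrist8.png

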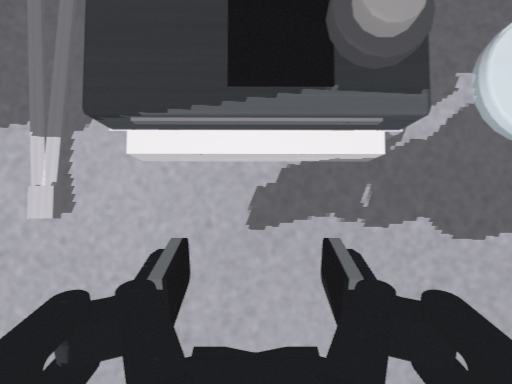

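View pics/top8.png

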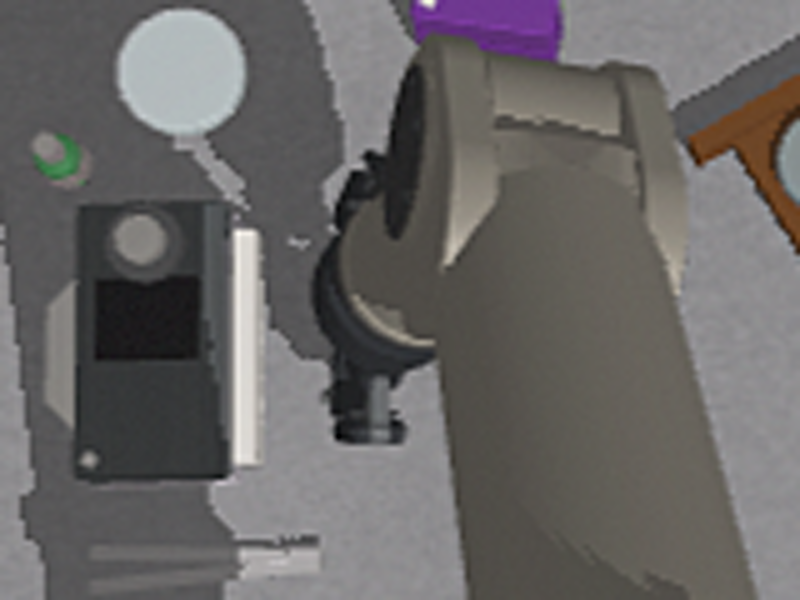

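```bash
python3 - <<'E'
from h import *
D=np.load("top8.npz");p,d=D["p"],D["d"]; c=imaging.camera_params("top")
P,z,comp=measure(c,p,d); v,u=np.mgrid[:384,:512]
b0=np.array([583.,171.]); xb=np.array([-.0506,.9987]); yb=np.array([-.9987,-.0506])
q=P[...,:2]*1000-b0; a=q@xb; l=q@yb
m=(z>.021)&(z<.032)&(a>-60)&(a<-40)&(abs(l)<70)
print(m.sum(),"along",a[m].mean(),a[m].min(),a[m].max(),"lat",l[m].min(),l[m].max())
mm=comp(m,(190,188),2); print(fitedges(c,mm,.026)[1])
mb=comp((z>.046)&(z<.062)&(u<186),(170,188)); print("bridge R",fitedges(c,mb,.054)[1])
cw=imaging.camera_params("wrist")
p2=cv2.imread("pics/wrist8.png"); g=p2.max(2); 
# rear top edge of bar in wrist (bright->darker side face)
uv=[]
for uu in range(140,375,5):
    col=g[125:165,uu].astype(int); uv.append((uu,125+np.argmin(np.diff(col))+.5))
X=ray(cw,uv,.026)[:,:2]*1000; f=cv2.fitLine(X.astype(np.float32),cv2.DIST_HUBER,0,.01,.01).ravel(); print("wrist bar rear ang",np.degrees(np.arctan(f[1]/f[0])),f[2:])
uv=[]
for uu in range(140,375,5):
    col=g[100:145,uu].astype(int); uv.append((uu,100+np.argmax(np.diff(col))+.5))
X=ray(cw,uv,.026)[:,:2]*1000; f=cv2.fitLine(X.astype(np.float32),cv2.DIST_HUBER,0,.01,.01).ravel(); print("wrist bar top/bridge edge ang",np.degrees(np.arctan(f[1]/f[0])),f[2:],np.array(uv)[::6].tolist())
cv2.imwrite("pics/wc8.png",cv2.resize(p2[95:170,80:440],(792,165*1),interpolation=2))
o=r.observe();print(o["eef_pos"],o["eef_rot"].round(3).tolist())
E
```

```text
210 along -45.64845248326579 -51.39370781771584 -40.0046884708525 lat -64.0181911788565 64.59515633050172
((np.float32(591.49536), np.float32(116.223526)), np.float32(2.5968385))
bridge R ((np.float32(571.5076), np.float32(128.7321)), np.float32(2.255805))
wrist bar rear ang 2.7477317 [571.3217  118.06616]
wrist bar top/bridge edge ang 2.7602673 [571.9475  130.13493] [[140.0, 129.5], [170.0, 129.5], [200.0, 129.5], [230.0, 129.5], [260.0, 129.5], [290.0, 129.5], [320.0, 129.5], [350.0, 129.5]]
[0.58662943 0.07131514 0.0328057 ] [[-0.013, 0.999, 0.045], [0.335, 0.046, -0.941], [-0.942, 0.003, -0.335]]
```

View pics/wc8.png

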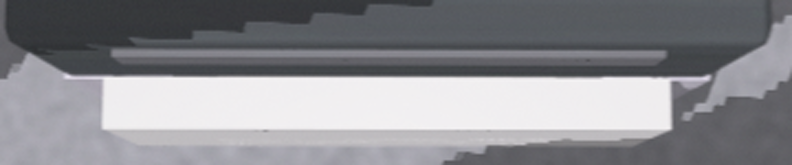

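The tail bar is seated: its centre is 45.6 mm before the bridge origin (46 expected), it is parallel to within 0.1–0.3°, and it is centred sideways. Next is the button, with fingers shut and the tool vertical.

```bash
python3 -m crank '[[0.7,0,0,0.06,0,0,0],[0.3,0,0,0.12,-0.1,-0.005,0],[0,0,0,0.127,-0.25,-0.011,0],[0,0,0,0.127,-0.342,-0.016,0],[0,0.0457,0.05,0.127,-0.342,-0.016,0],[0,0.0457,0.103,0.127,-0.342,-0.016,0],[0,0.0457,0.103,0.1,-0.342,-0.016,0],[0,0.0457,0.103,0.08,-0.342,-0.016,0],[0,0.0457,0.103,0.08,-0.342,-0.016,0],[0,0.0457,0.103,0.08,-0.342,-0.016,0],[0,0.0457,0.103,0.08,-0.342,-0.016,0]]'; python3 - <<'E'
from h import *
o=r.observe()
c,p,d=cam("wrist","wrist9"); P=cloud(c,d); z=P[...,2]
m=(z>.072)&(z<.079)&(np.hypot(P[...,0]-.632,P[...,1]-.174)<.03)
print("cap pts",m.sum(),(P[m].mean(0)*1000).round(1),(P[m].max(0)-P[m].min(0)).round(3))
print("tcp",o["eef_pos"],proj(c,o["eef_pos"]),"fingertip min z", )
c,p,d=cam("side","side9")
cv2.imwrite("pics/side9c.png",cv2.resize(p[170:300,130:300],(800,600),interpolation=2)[:,:,::-1])
E
```

```text
t: 13.78
eef_pos: [0.6331, 0.1745, 0.114]
eef_rot: [[0.005, 0.999, 0.047], [0.0, 0.047, -0.999], [-1.0, 0.005, -0.0]]
force: [-0.4, -0.8, -0.5]
opening: 0.001
cap pts 1202 [635.5 176.5  75.7] [0.025 0.022 0.006]
tcp [0.63310804 0.17445197 0.11402366] [[254.92120862 251.7660472 ]] fingertip min z
```

View pics/wrist9.png

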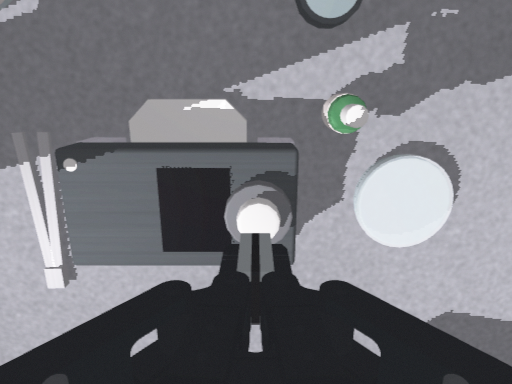

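View pics/side9c.png

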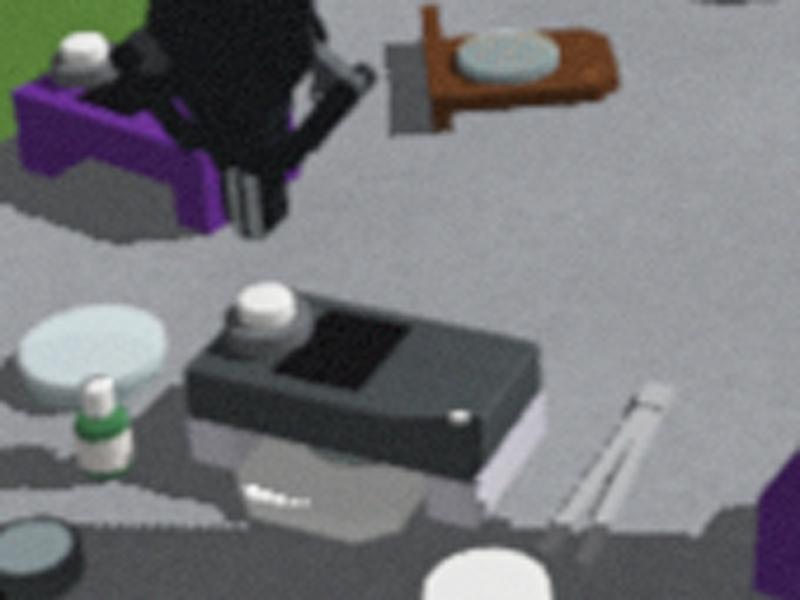

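```bash
python3 -m crank '[[0,0.001,0.001,-0.015,0,0,0],[0,0.001,0.001,-0.028,0,0,0],[0,0.001,0.001,-0.034,0,0,0],[0,0.001,0.001,-0.038,0,0,0],[0,0.001,0.001,-0.041,0,0,0],[0,0.001,0.001,-0.044,0,0,0],[0,0.001,0.001,-0.046,0,0,0],[0,0.001,0.001,-0.046,0,0,0]]'; python3 -m crank '[[0,0,0,-0.002,0,0,0],[0,0,0,-0.003,0,0,0],[0,0,0,-0.003,0,0,0]]'
```

```text
t: 14.88
eef_pos: [0.6338, 0.1754, 0.0702]
eef_rot: [[0.005, 0.999, 0.047], [-0.0, 0.047, -0.999], [-1.0, 0.005, 0.0]]
force: [-5.1, -1.2, 10.3]
opening: 0.002
t: 15.25
eef_pos: [0.6338, 0.1754, 0.0701]
eef_rot: [[0.006, 0.999, 0.047], [-0.001, 0.047, -0.999], [-1.0, 0.006, 0.001]]
force: [-6.1, -1.7, 12.7]
opening: -0.001
```

It bottomed out: 12.7 N, and the TCP stopped at 70.1 mm (76 − 6). I release straight up and check.

```bash
python3 - <<'E'
from h import *
c,p,d=cam("side")
cv2.imwrite("pics/side10c.png",cv2.resize(p[170:300,130:300],(800,600),interpolation=2)[:,:,::-1])
E
python3 -m crank '[[0,0,0,0.003,0,0,0],[0,0,0,0.01,0,0,0],[0,0,0,0.03,0,0,0],[0,0,0,0.08,0,0,0],[0,0,0,0.13,0,0,0],[0,0,-0.06,0.15,0,0,0],[0,0,-0.12,0.15,0,0,0],[0,0,-0.18,0.15,0,0,0],[0,0,-0.24,0.15,0,0,0],[0,0,-0.24,0.15,0,0,0],[0,0,-0.24,0.15,0,0,0]]'; python3 - <<'E'
from h import *
c,p,d=cam("top"); np.savez("top11.npz",p=p,d=d)
cv2.imwrite("pics/top11.png",cv2.resize(p[80:320,90:410],(800,600),interpolation=2)[:,:,::-1])
P,z,comp=measure(c,p,d); u=np.mgrid[:384,:512][1]
b0=np.array([583.,171.]); xb=np.array([-.0506,.9987]); yb=np.array([-.9987,-.0506])
q=P[...,:2]*1000-b0; a=q@xb; l=q@yb
m=(z>.021)&(z<.032)&(a>-60)&(a<-40)&(abs(l)<70)
print(m.sum(),"along",a[m].mean(),"lat",l[m].min(),l[m].max(),"bar z",np.median(z[m])); print(fitedges(c,comp(m,(190,188),2),.026)[1])
cap=np.hypot(P[...,0]-.633,P[...,1]-.175)<.008; print("cap z",np.median(z[cap]))
D=np.load("top0.npz")
for nm,uv in dict(petri=(176,134),vial=(150,151),jar=(113,240),loupe=(125,157),forceps=(190,232)).items():
    s=np.s_[uv[1]-12:uv[1]+12,uv[0]-12:uv[0]+12]; print(nm,"dz mean mm",np.abs(cloud(c,D["d"])[s][...,2]-P[s][...,2]).mean()*1000, )
c,p,d=cam("side"); cv2.imwrite("pics/side11.png",p[:,:,::-1])
E
```

```text
t: 16.68
eef_pos: [0.6342, -0.0644, 0.2199]
eef_rot: [[0.006, 0.999, 0.046], [0.001, 0.046, -0.999], [-1.0, 0.006, -0.0]]
force: [0.8, 0.3, 0.8]
opening: -0.003
204 along -45.73183056245843 lat -64.43813313880054 64.93182604320796 bar z 0.027034117855051144
((np.float32(591.49536), np.float32(116.223526)), np.float32(2.5968385))
cap z 0.07716339957770359
petri dz mean mm 10.806387886831477
vial dz mean mm 9.004323508777286
jar dz mean mm 8.612357315419388
loupe dz mean mm 12.627314983649388
forceps dz mean mm 3.968991140473307
```

View pics/top11.png

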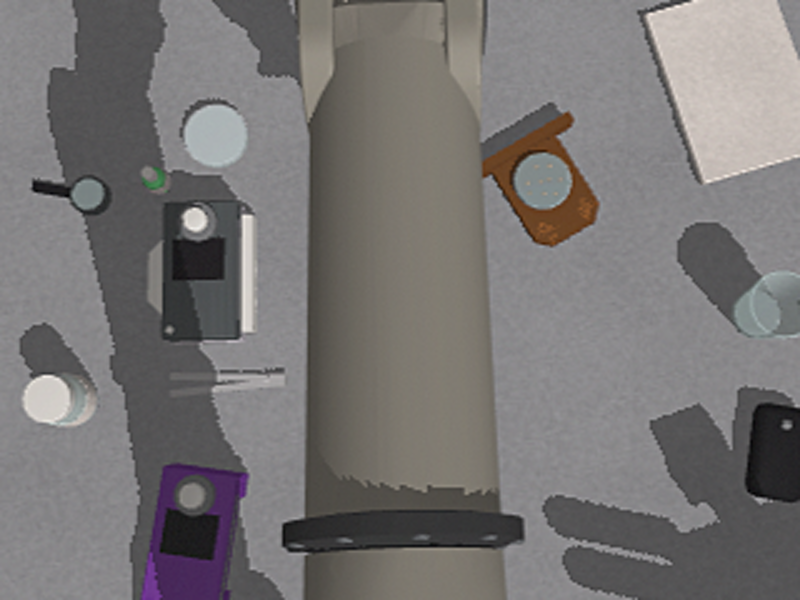

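View pics/side10c.png

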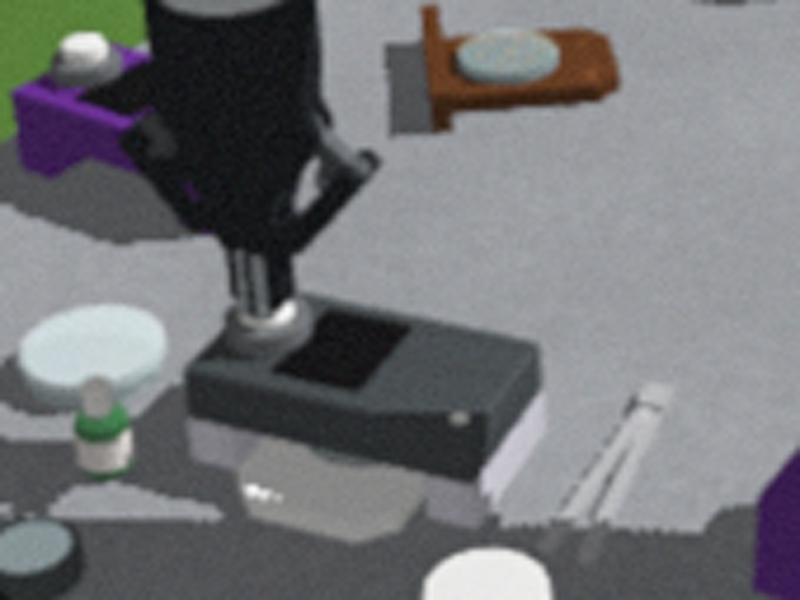

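View pics/side11.png

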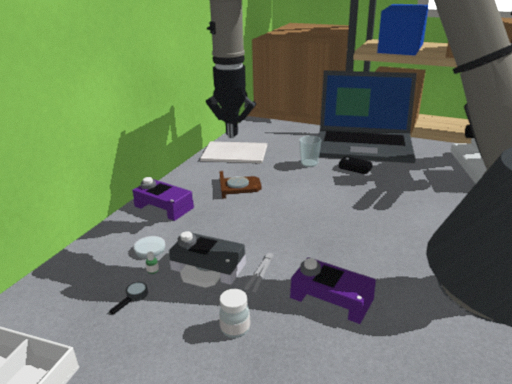

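```bash
python3 -c "
import numpy as np
a=np.load('top0.npz')['d'];b=np.load('top11.npz')['d']
for nm,(u,v) in dict(petri=(176,134),vial=(150,151),jar=(113,240),loupe=(125,157),forceps=(190,232)).items():
    s=np.s_[v-14:v+14,u-14:u+14]; e=np.abs(a[s]-b[s]); print(nm,'median mm',np.median(e)*1000,'frac>8mm',(e>.008).mean())
from station import r; r.job_done()"
```

```text
petri median mm 1.9643307 frac>8mm 0.012755102040816327
vial median mm 1.8457174 frac>8mm 0.007653061224489796
jar median mm 1.6168356 frac>8mm 0.008928571428571428
loupe median mm 1.8779635 frac>8mm 0.015306122448979591
forceps median mm 1.8210411 frac>8mm 0.011479591836734694
the job is handed in; nothing more can be done
```

The carrier is under the bridge with its tail bar against both legs. The button was then pressed fully down and let go, and the job was handed in at about 17 s.

- **Push:** I pushed the tail bar with both fingertips, turned the carrier about 12° on the way, and slid it straight in until it stopped against the legs at about 6–7 N. It stayed flat on the bench as far as the pictures show.
- **Button:** With the fingers shut, the tool stopped at 70.1 mm under 12.7 N and would go no lower, which matches 76 mm less the full 6 mm travel.
- **Carrier check:** After the press, the bar centre is 45.7 mm before the bridge's origin (46 expected), parallel within about 0.3°, and centred sideways within 1 mm.
- **Button check:** The cap is back up, measuring 77 mm against the 76 mm given.
- **Other things:** The petri dish, vial, jar, loupe and forceps show no change in the depth images beyond noise. The beaker, mouse, brown carrier and purple bridges were only checked by eye and look unmoved. The robot is clear of everything.
- **Check that disagreed:** A first comparison of bystander heights by their mean gave 4–13 mm differences. I put that down to stray depth pixels, because the medians were only 1.6–2.0 mm and about 1% of pixels differed by more than 8 mm.

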